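# Sort two slide guides by pinched thickness

## Task

Two T-shaped steel slide guides stand on the bench, alike but for the thickness of the upright tongue: one is 9 mm, the other 16 mm. Pinch each across its tongue and read its thickness from the finger opening, then stand the thick one in the round dish and the thin one in the rectangular tray, upright on its foot, and let go.

Things in the scene. Friction and masses are not known exactly. Their poses are not given: they have to be found in the camera images.
- guide_a: First steel slide guide, an inverted T, loose, 200 to 390 g: foot 60 x 34 x 5 mm, along its middle an upright tongue 60 mm long, 36 mm high (top 41 mm above the underside), 9 or 16 mm thick: which guide has which is not told, pinch to find out. Origin: centre of the underside; x along the tongue, y across its thickness (close the fingers along y), z up. Yaw varies.
- guide_b: Second steel slide guide, an inverted T, loose, 200 to 390 g: foot 60 x 34 x 5 mm, along its middle an upright tongue 60 mm long, 36 mm high (top 41 mm above the underside), 9 or 16 mm thick: which guide has which is not told, pinch to find out. Origin: centre of the underside; x along the tongue, y across its thickness (close the fingers along y), z up. Yaw varies.
- dish: Round open steel dish, fixed to the bench. 150 mm across the rim, 22 mm high, wall 3 mm, flat inner floor 134 mm across, 4 mm above the bench. Origin: centre of its underside, z up.
- tray: Rectangular open steel tray, fixed to the bench. Outside 115 mm along its x, 150 mm along its y, 22 mm high; walls and floor 4 mm thick. Origin: centre of its underside, z up.

How it is judged (in metres and radians):
On the way:
1. a guide is pinched between the fingers and lifted clear of the bench (((contact force between the fingers and guide_a above 1 N and height (world z) of guide_a above 0.035 m) or (contact force between the fingers and guide_b above 1 N and height (world z) of guide_b above 0.035 m))), for 0.2 s.
At the end, for the whole second after the job is handed in: Thick guide on the dish's floor (within 45 mm of centre), thin one on the tray's (within 60 mm), told by weight: the dish bears over 2.8 N, the tray under (the thick guide weighs over 3 N, the thin under 2.6). Both upright within 10 degrees, under 12 mm up, at rest, released (((horizontal distance between guide_a and dish below 0.045 m and z of guide_a in the frame of dish below 0.012 m and angle between each of guide_a, guide_b's own z axis and vertical below 0.17 rad and linear speed of each of guide_a, guide_b below 0.02 m/s and horizontal distance between guide_b and tray below 0.06 m and z of guide_b in the frame of tray below 0.012 m) or (horizontal distance between guide_b and dish below 0.045 m and z of guide_b in the frame of dish below 0.012 m and angle between each of guide_b, guide_a's own z axis and vertical below 0.17 rad and linear speed of each of guide_b, guide_a below 0.02 m/s and horizontal distance between guide_a and tray below 0.06 m and z of guide_a in the frame of tray below 0.012 m)) and contact force between dish and anything else above 2.8 N and contact force between tray and anything else below 2.8 N); the robot touches nothing.
It also fails if it takes over 54 s, if anything falls off the work surface, if the arm or the gripper's body presses on something with over 40 N, if the wrist force passes 120 N, or if a joint passes its speed limit or range.

## Robot

A 7-joint arm with a two-finger parallel gripper is mounted at the origin on the work surface. World frame = base frame: x ahead of the robot, y to its left, z up, the work surface at z = 0. Lengths are in mm, angles in rad, forces in N, time in s.
With the tool pointing down it reaches from about 400 to 850 mm from the base axis. Payload 4.5 kg.
Tool frame: the origin (TCP) lies at the very end of the fingers, on their centre line; the grasp point (between the pads) lies 19 mm behind it (ctrl.hold_point_z is the distance from the TCP to the grasp point, in mm); z points along the fingers, y is the line along which they close (so a half turn about z gives the same grasp; the last joint's range is limited). The gripper opens to 85 mm and grips with 20 to 120 N. Pads are 22 mm wide; open, the fingers measure 114 mm over their backs; the gripper's body (76 mm by 85 mm) begins 54 mm behind the grasp point. The pads swing forward as they close: fully open they stand 13 mm farther back than shut.
Start: joints at [-1.281, 0.689, -0.195, 1.565, 0.157, 0.902, -0.215], TCP at [158.116, 604.693, 231.317] pointing down, gripper open.
Joint ranges: [-3.01, 3.01], [-0.46, 2.08], [-1.47, 1.51], [0.13, 2.56], [-1, 4.14], [0.04, 2.09], [-2.66, 2.66]. Speed limits (rad/s): [2.57, 2.57, 3.14, 3.14, 3.14, 3.14, 3.14].

## Interface

Orientations are given as a rotation vector (axis times angle).
In Python, from plant import ctrl gives the robot as it stands.
- The arm moves only by the tool send_rows, never from a script. Its argument "moves" is a list of rows, each a list of 4 numbers: the shift along the tool's x, y, z in m, then the turn about the tool's z in units of 5 degrees (1.0 is 5 degrees). In form: [[tx, ty, tz, roll], ...]. A call has exactly 10 rows; each row shifts and turns the commanded pose from where the row before left it, along the tool's axes as they then stand; what a row does not reach is not made up. A row lasts 1/12 s, in which the tool goes at most 41.7 mm and 7.16 degrees, less where a joint would pass 70% of its speed; a pose out of reach is approached as far as the arm can. A call with a gripper value outside its range is refused whole. "gripper" is the closure, from 0 (fully open) to 1 (shut), set as the call begins (left out, the last holds). The fingers move at their own pace and stop on an object; "grip_force" is the grip in N (left out, the last holds). Time passes only in rows, so rows that do not move let the fingers close, or fill a call up. It gives the time, the measured TCP pose, the force, the opening and the grip force at its end, in the units of the state.
- ctrl.read_state(): the state, without advancing time (a new reading comes with each control period).
- ctrl.get_image(name): name is "scene" or "top" or "wrist"; returns a dict with "color" (480x640x3 uint8, blue, green, red), "K" (3x3 intrinsics, pixels), "world_to_cam" (4x4, takes a point from world to camera coordinates). Camera axes: x right, y down, z forward; pixel columns grow to the right and rows downward; lengths in mm; the calibration is good to about 2 mm. A picture is of the moment at which its call begins. There is no depth.
- ctrl.finish_job(): hands the job in; it is judged then, once.
Trained networks look in a picture, given as the dict that the camera call returned (one of the last four; its "shot" number tells which), for a name from the list of things; names that differ only in an ending like _2 or _b are one class to them, and where a whole thing is asked for, a point or a joint stands for the part that bears it (a point fixed in the world has none). Each returns a list of dicts, best first, with "score" (0 to 1); they miss things now and then, are a little off and sometimes report something else, mostly with a low value. They report only what shows in the picture. A call takes as long as a camera call.
- ctrl.spot_in(target, picture): "position" ([x, y, z] in mm, in world coordinates, good to about 4 mm: the middle of the surface that is visible of it).
- ctrl.place_of(target, picture): "position" ([x, y, z] in mm, in world coordinates, good to about 4 mm: a listed point, or the origin of a listed thing).
The state is a dict: "t": time; "joints": joint angles; "qvel": joint speeds; "joint_torque": joint torques, N m; "eef_pos": TCP position; "tool_rot": TCP orientation; "contact_force": force on the tool from outside, world axes, zero at the start; "ft_torque": the same for the moment, N m; "grip_width": finger opening in mm; "grip_force": force on a finger pad.
Only numpy, scipy, OpenCV 4.12 (cv2) and the standard library are available. Lean on these libraries where they do the work, as an engineer would, in place of code of your own. Each camera call takes 0.05 s, during which the arm holds its last target. There are 200 camera calls.

## Working session

There is one attempt and no reset: what is moved stays moved. The work goes in short steps, Python scripts to look and compute and a tool call to move; the robot and the scene stay as the last step left them, time stands still between calls to the robot, and variables do not carry over. Pictures are saved under pics/ and viewed, at most 10 in all, crops included, and the job is handed in when it is done.

Besides the shell and the picture viewer there is one more tool, called after "Request:" as a command line: name --pt "numbers of a row" for each row, then --argument value for the rest. send_rows: Moves the arm, as the interface text tells. Its arguments: {"type":"object","properties":{"moves":{"type":"array","items":{"type":"array","items":{"type":"number"}}},"gripper":{"type":"number"},"grip_force":{"type":"number"}},"required":["moves"]}

```bash
mkdir -p pics
cat > h.py <<'E'
import numpy as np,cv2
from plant import ctrl
def ray(p,u,v,z):
    K=np.array(p["K"]);W=np.array(p["world_to_cam"]);R,t=W[:3,:3],W[:3,3]
    d=R.T@np.linalg.solve(K,[u,v,1]);c=-R.T@t
    return c+d*(z-c[2])/d[2]
def proj(p,X):
    K=np.array(p["K"]);W=np.array(p["world_to_cam"])
    c=W[:3,:3]@np.array(X)+W[:3,3];q=K@c;return q[:2]/q[2]
E
python3 - <<'E'
from h import *
p=ctrl.get_image("top");cv2.imwrite("pics/top1.png",p["color"])
for n in ["guide_a","guide_b","dish","tray"]:
    print(n,[(np.round(d["position"]),round(d["score"],2)) for d in ctrl.place_of(n,p)])
s=ctrl.read_state();print(s["t"],s["eef_pos"],s["tool_rot"],s["grip_width"],ctrl.hold_point_z)
print(np.array(p["K"]),np.array(p["world_to_cam"]))
E
```

```text
guide_a [(array([626.,   2.,   2.]), 0.81), (array([499.,  62.,  -1.]), 0.56)]
guide_b [(array([626.,   2.,   2.]), 0.81), (array([499.,  62.,  -1.]), 0.56)]
dish [(array([579., 300.,   0.]), 0.94)]
tray []
0.25 [158.07443102 604.38525385 230.92124615] [-4.00639613e-01 -3.11589566e+00  1.26765419e-03] 85.60534886015532 18.700000000000003
[[437.27226146   0.         323.18932149]
 [  0.         437.27226146 233.67712674]
 [  0.           0.           1.        ]] [[-1.78929365e-03 -9.99763499e-01  2.16735764e-02  1.40674938e+00]
 [-9.98078137e-01  4.42925863e-04 -6.19664116e-02  5.76343075e+02]
 [ 6.19421567e-02 -2.17427989e-02 -9.97842883e-01  9.56392695e+02]
 [ 0.00000000e+00  0.00000000e+00  0.00000000e+00  1.00000000e+00]]
```

View pics/top1.png

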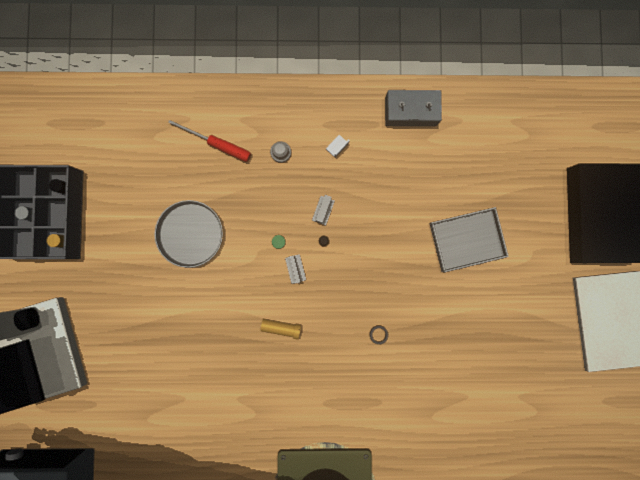

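The guides show at (323,210) and (295,270), the dish at (190,234) and the tray at (468,240). I'll enlarge the guides and tray.

Run:
```python
from h import *
p=ctrl.get_image("top");im=p["color"]
a=im[185:295,270:350];cv2.imwrite("pics/crop1.png",cv2.resize(a,None,fx=5,fy=5,interpolation=cv2.INTER_CUBIC))
print(ctrl.place_of("tray",p))
for q in [(432,224),(496,209),(506,255),(443,271)]: print(np.round(ray(p,*q,22)))
```

```text
[{'position': [561.3, -325.7, 0.1], 'score': 0.77}]
[ 598. -242.   22.]
[ 631. -387.   22.]
[ 528. -407.   22.]
[ 493. -265.   22.]
```

View pics/crop1.png

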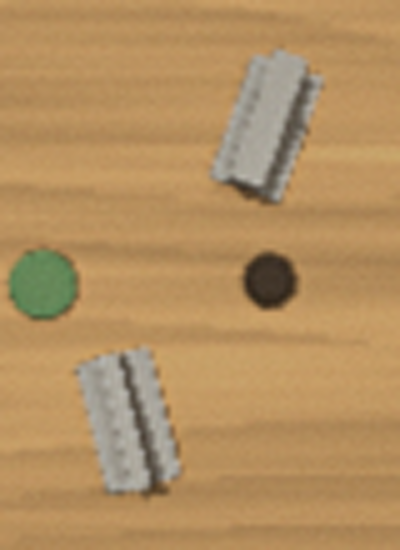

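Upper guide: yaw about -19°, apparently the thick one. Lower guide: yaw about +14°. The pinch will confirm which is which.

```bash
cat >> h.py <<'E'
from scipy.spatial.transform import Rotation as Ro
def go(X,yang=None):
    "shift in tool axes (m), and roll units so tool y points at yang deg (mod 180)"
    s=ctrl.read_state();R=Ro.from_rotvec(s["tool_rot"]).as_matrix()
    ya=np.degrees(np.arctan2(R[1,1],R[0,1]))
    print("t",round(s["t"],2),"tcp",np.round(s["eef_pos"],1),"yang",round(ya,1),"w",round(s["grip_width"],2))
    print(" shift",np.round(R.T@(np.array(X)-s["eef_pos"])/1000,4),"roll",None if yang is None else round(-((yang-ya+90)%180-90)/5,2))
E
python3 - <<'E'
from h import *
p=ctrl.get_image("top")
U=ray(p,323.6,208.9,41);L=ray(p,295.4,268.8,5);print(U,L)
go([U[0],U[1],150],71)
E
```

```text
[6.29093115e+02 2.73402484e-01 4.10000000e+01] [498.23051253  62.97595219   5.        ]
t 0.4 tcp [158.1 604.6 231.2] yang 75.3 w 85.0
 shift [-0.6086 -0.4655  0.0813] roll 0.87
```

Request:
send_rows --pt "-0.03 -0.023 0.002 0" --pt "-0.03 -0.023 0.002 0" --pt "-0.03 -0.023 0.002 0" --pt "-0.03 -0.023 0.002 0" --pt "-0.03 -0.023 0.002 0" --pt "-0.03 -0.023 0.002 0" --pt "-0.03 -0.023 0.002 0" --pt "-0.03 -0.023 0.002 0" --pt "-0.03 -0.023 0.002 0" --pt "-0.03 -0.023 0.002 0"

```text
t: 1.23
eef_pos: [391.2, 304.9, 211.4]
tool_rot: [0.4, 3.116, 0.001]
contact_force: [1.6, 0.6, -0.5]
grip_width: 85.7
grip_force: 0.0
```

Request:
send_rows --pt "-0.03 -0.023 0.004 0" --pt "-0.03 -0.023 0.004 0" --pt "-0.03 -0.023 0.004 0" --pt "-0.03 -0.023 0.004 0" --pt "-0.03 -0.023 0.004 0" --pt "-0.03 -0.023 0.004 0" --pt "-0.03 -0.023 0.004 0" --pt "-0.03 -0.023 0.004 0" --pt "-0.03 -0.023 0.004 0" --pt "0 0 0 0.87"

```text
t: 2.07
eef_pos: [603.4, 26.8, 174.3]
tool_rot: [0.539, 3.091, -0.009]
contact_force: [0.6, -1.3, 0.5]
grip_width: 85.6
grip_force: 0.0
```

Run:
```python
from h import *
p=ctrl.get_image("wrist");cv2.imwrite("pics/w1.png",p["color"])
print([(np.round(d["position"],1),d["score"]) for d in ctrl.place_of("guide_a",p)])
go([628,1,120],71)
```

```text
[(array([4.98e+02, 6.75e+01, 1.00e-01]), 0.9), (array([633. ,  -0.8,   1.2]), 0.65)]
t 2.17 tcp [599.8  35.1 174.8] yang 70.7 w 85.33
 shift [-0.0379 -0.0228  0.0548] roll -0.06
```

View pics/w1.png

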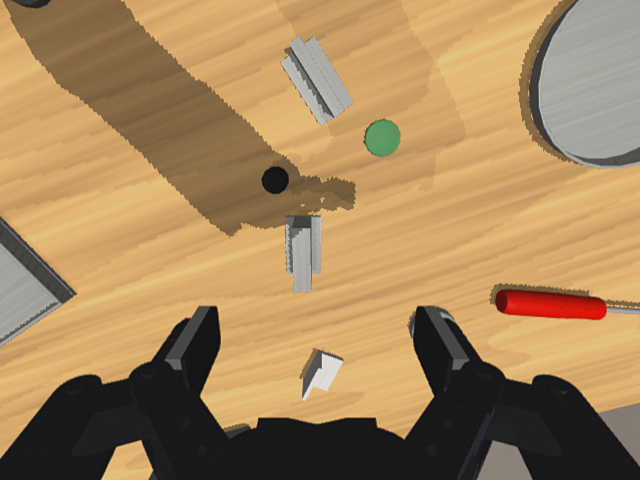

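The wrist view shows the upper guide's tongue at (302,260), with its near end at (293–311,291). It runs vertically in the picture, so the tool is aligned with it. The lower guide is at (318,80).

Run:
```python
from h import *
p=ctrl.get_image("wrist");im=p["color"]
cv2.imwrite("pics/w2.png",cv2.resize(im[190:310,260:350],None,fx=5,fy=5,interpolation=cv2.INTER_CUBIC))
for q in [(292.5,291),(311,291),(293.5,229),(312,229)]:print(np.round(ray(p,*q,41),1))
print([(np.round(d["position"],1),d["score"]) for d in ctrl.place_of("guide_a",p)])
go([629,0.5,120],71)
```

```text
[652.2  -6.9  41. ]
[657.7   8.9  41. ]
[597.5  14.5  41. ]
[602.7  29.3  41. ]
[(array([633.7,   2.1,   0.7]), 0.97), (array([496.3,  65. ,  -2.3]), 0.75)]
t 2.27 tcp [598.6  38.8 175.2] yang 71.2 w 85.51
 shift [-0.0412 -0.0264  0.0552] roll 0.03
```

View pics/w2.png

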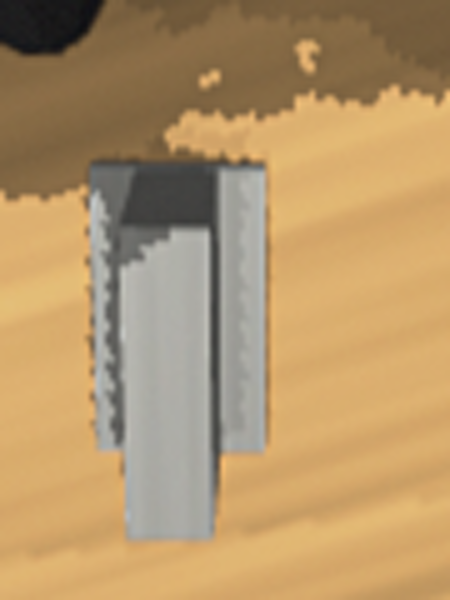

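Run:
```python
from h import *
p=ctrl.get_image("wrist")
P=np.array([ray(p,u,v,41) for u,v in [(285.2,297.5),(302.6,297.5),(283.8,235.2),(301.8,235.2)]]);print(np.round(P,1),P.mean(0))
d=(P[0]+P[1]-P[2]-P[3])/2;print(np.linalg.norm(d),np.degrees(np.arctan2(d[1],d[0])))
c=P.mean(0);go([c[0],c[1],80],71)
```

```text
[[655.5 -11.2  41. ]
 [660.6   3.8  41. ]
 [599.    8.6  41. ]
 [604.   23.2  41. ]] [629.77389327   6.10313513  41.        ]
59.81185915018655 -19.12105362858715
t 2.32 tcp [598.4  39.4 175.4] yang 71.2 w 85.25
 shift [-0.0405 -0.0215  0.0954] roll 0.04
```

Request:
send_rows --pt "-0.01 -0.006 0.01 0" --pt "-0.01 -0.006 0.01 0" --pt "-0.01 -0.006 0.01 0" --pt "-0.01 -0.006 0.01 0" --pt "0 0 0.015 0" --pt "0 0 0.015 0" --pt "0 0 0 0" --pt "0 0 0 0" --pt "0 0 0 0" --pt "0 0 0 0"

```text
t: 3.15
eef_pos: [629.8, 2.0, 106.0]
tool_rot: [0.518, 3.097, 0.001]
contact_force: [-0.4, -0.4, -0.5]
grip_width: 85.3
grip_force: 0.0
```

Run:
```python
from h import *
p=ctrl.get_image("wrist")
cv2.imwrite("pics/w3.png",p["color"])
np.savez("p.npz",K=p["K"],world_to_cam=p["world_to_cam"])
go([629.5,3,12],70.9)
```

```text
t 3.2 tcp [629.8   2.  106.1] yang 71.0 w 85.78
 shift [0.0007 0.0008 0.0941] roll 0.02
```

View pics/w3.png

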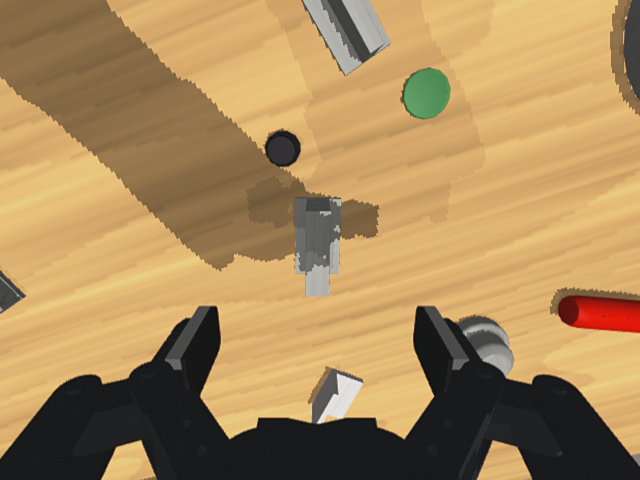

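The tongue is centred between the fingers at column 317. Its near end is at row 296 and its far end at about row 211.

Run:
```python
from h import *
p=np.load("p.npz")
P=np.array([ray(p,u,v,41) for u,v in [(305,296),(328.5,296),(305.5,211),(330,211)]]);print(np.round(P,1),P.mean(0),np.linalg.norm(P[0]-P[2]))
c=P.mean(0)
go([c[0],c[1],12],70.9)
```

```text
[[656.2 -16.   41. ]
 [661.4  -0.8  41. ]
 [600.1   4.3  41. ]
 [605.   18.8  41. ]] [630.68996818   1.59706699  41.        ] 59.70458254640841
t 3.2 tcp [629.8   2.  106.1] yang 71.0 w 85.78
 shift [-0.0009 -0.0002  0.0941] roll 0.02
```

Request:
send_rows --pt "-0.001 0 0.015 0" --pt "0 0 0.015 0" --pt "0 0 0.015 0" --pt "0 0 0.015 0" --pt "0 0 0.012 0" --pt "0 0 0.012 0" --pt "0 0 0.01 0" --pt "0 0 0 0" --pt "0 0 0 0" --pt "0 0 0 0"

```text
t: 4.03
eef_pos: [630.5, 1.8, 11.9]
tool_rot: [0.518, 3.097, 0.001]
contact_force: [0.3, -0.5, -0.4]
grip_width: 85.3
grip_force: 0.0
```

Request:
send_rows --pt "0 0 0 0" --pt "0 0 0 0" --pt "0 0 0 0" --pt "0 0 0 0" --pt "0 0 0 0" --pt "0 0 0 0" --pt "0 0 0 0" --pt "0 0 0 0" --pt "0 0 0 0" --pt "0 0 0 0" --gripper 1 --grip_force 60

```text
t: 4.87
eef_pos: [630.2, 1.8, 11.6]
tool_rot: [0.519, 3.098, 0.0]
contact_force: [0.1, 0.7, 5.4]
grip_width: 15.3
grip_force: 59.4
```

The opening is 15.3 mm, so this is the thick guide and it goes to the dish. Lifting.

Request:
send_rows --pt "0 0 -0.005 0" --pt "0 0 -0.01 0" --pt "0 0 -0.01 0" --pt "0 0 -0.01 0" --pt "0 0 -0.01 0" --pt "0 0 -0.01 0" --pt "0 0 -0.01 0" --pt "0 0 -0.01 0" --pt "0 0 0 0" --pt "0 0 0 0"

```text
t: 5.7
eef_pos: [630.5, 1.7, 87.1]
tool_rot: [0.519, 3.097, 0.001]
contact_force: [-0.3, 0.3, -2.8]
grip_width: 14.8
grip_force: 58.5
```

Run:
```python
from h import *
p=ctrl.get_image("top")
print([(np.round(d["position"],1),d["score"]) for d in ctrl.place_of("dish",p)], ray(p,189.5,234,22))
go([579,300,87])
print(ctrl.read_state()["contact_force"])
```

```text
[(array([580.7, 303.8,  -1. ]), 0.8)] [575.50521301 295.54870901  22.        ]
t 5.8 tcp [629.5   1.6  85.9] yang 71.0 w 15.54
 shift [ 0.1449  0.2657 -0.0011] roll None
[-0.97502447  0.43148774 -3.16094388]
```

Request:
send_rows --pt "0.005 0.009 0 0" --pt "0.01 0.018 0 0" --pt "0.01 0.018 0 0" --pt "0.01 0.018 0 0" --pt "0.01 0.018 0 0" --pt "0.01 0.018 0 0" --pt "0.01 0.018 0 0" --pt "0.01 0.018 0 0" --pt "0.01 0.018 0 0" --pt "0.01 0.018 0 0"

```text
t: 6.63
eef_pos: [594.6, 196.3, 85.6]
tool_rot: [-0.517, -3.097, 0.0]
contact_force: [0.0, 0.5, -4.2]
grip_width: 15.3
grip_force: 58.7
```

Request:
send_rows --pt "0.01 0.018 0 0" --pt "0.01 0.018 0 0" --pt "0.01 0.018 0 0" --pt "0.01 0.018 0 0" --pt "0.005 0.014 0 0" --pt "0.005 0.01 0 0" --pt "0 0 0 0" --pt "0 0 0 0" --pt "0 0 0 0" --pt "0 0 0 0"

```text
t: 7.47
eef_pos: [580.5, 298.8, 86.1]
tool_rot: [0.523, 3.097, -0.003]
contact_force: [0.4, -0.8, -2.9]
grip_width: 15.1
grip_force: 58.8
```

Run:
```python
from h import *
p=ctrl.get_image("wrist")
cv2.imwrite("pics/w4.png",p["color"])
go([579,299,17.5])
```

```text
t 7.52 tcp [580.5 299.1  86.2] yang 70.9 w 14.91
 shift [ 0.0014 -0.0005  0.0687] roll None
```

View pics/w4.png

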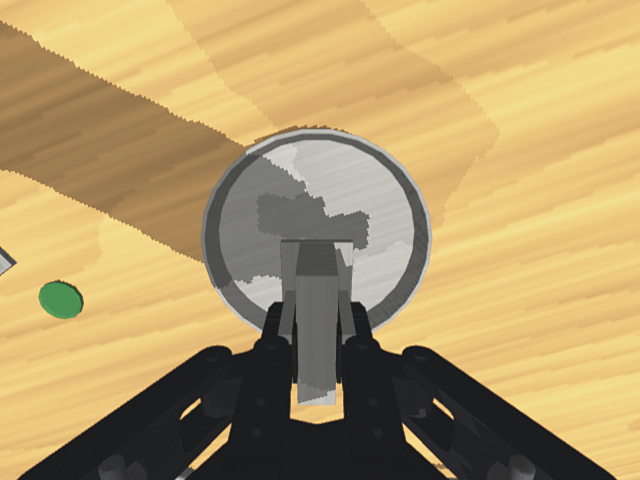

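The guide hangs upright over the dish, whose centre is at (316,232). Lowering.

Request:
send_rows --pt "0.001 0 0.01 0" --pt "0 0 0.012 0" --pt "0 0 0.012 0" --pt "0 0 0.012 0" --pt "0 0 0.01 0" --pt "0 0 0.007 0" --pt "0 0 0.004 0" --pt "0 0 0.002 0" --pt "0 0 0 0" --pt "0 0 0 0"

```text
t: 8.35
eef_pos: [579.2, 301.9, 17.7]
tool_rot: [0.519, 3.098, 0.001]
contact_force: [0.9, -0.3, -3.0]
grip_width: 14.9
grip_force: 58.8
```

Request:
send_rows --pt "0 0 0.001 0" --pt "0 0 0.0005 0" --pt "0 0 0 0" --pt "0 0 0 0" --pt "0 0 0 0" --pt "0 0 0 0" --pt "0 0 0 0" --pt "0 0 0 0" --pt "0 0 0 0" --pt "0 0 0 0"

```text
t: 9.18
eef_pos: [578.9, 301.7, 15.8]
tool_rot: [-0.519, -3.098, -0.0]
contact_force: [0.8, -0.3, -3.1]
grip_width: 15.2
grip_force: 58.8
```

Request:
send_rows --pt "0 0 0 0" --pt "0 0 0 0" --pt "0 0 0 0" --pt "0 0 0 0" --pt "0 0 0 0" --pt "0 0 0 0" --pt "0 0 0 0" --pt "0 0 0 0" --pt "0 0 0 0" --pt "0 0 0 0" --gripper 0.55

```text
t: 10.02
eef_pos: [578.9, 301.6, 15.8]
tool_rot: [-0.519, -3.098, -0.0]
contact_force: [0.3, -0.7, 0.8]
grip_width: 38.4
grip_force: 0.0
```

Request:
send_rows --pt "0 0 -0.005 0" --pt "0 0 -0.01 0" --pt "0 0 -0.01 0" --pt "0 0 -0.01 0" --pt "0 0 -0.015 0" --pt "0 0 -0.015 0" --pt "0 0 -0.015 0" --pt "0 0 -0.01 0" --pt "0 0 0 0" --pt "0 0 0 0"

```text
t: 10.85
eef_pos: [579.3, 301.9, 106.7]
tool_rot: [0.519, 3.097, 0.002]
contact_force: [0.2, 0.4, -0.4]
grip_width: 38.5
grip_force: 0.0
```

Run:
```python
from h import *
p=ctrl.get_image("top")
for n in ["guide_a","dish"]: print([(np.round(d["position"],1),d["score"]) for d in ctrl.place_of(n,p)])
go([498,64,107],104)
```

```text
[(array([577.4, 302.7,   2.8]), 0.83), (array([499.4,  64.2,  -1.3]), 0.67)]
[(array([578.2, 302.2,  -0.6]), 0.69)]
t 11.0 tcp [578.2 301.2 104.9] yang 71.0 w 38.42
 shift [-0.0014 -0.2504 -0.0017] roll -6.6
```

Request:
send_rows --pt "0 -0.015 0 0" --pt "0 -0.025 0 0" --pt "0 -0.03 0 0" --pt "0 -0.03 0 0" --pt "0 -0.03 0 0" --pt "0 -0.03 0 0" --pt "0 -0.03 0 0" --pt "0 -0.03 0 0" --pt "0 -0.02 0 0" --pt "0 -0.01 0 0" --gripper 0

```text
t: 11.83
eef_pos: [495.5, 61.4, 105.1]
tool_rot: [-0.524, -3.095, 0.005]
contact_force: [-0.0, -0.5, -0.0]
grip_width: 85.2
grip_force: 0.0
```

Request:
send_rows --pt "0 0 0 -1.1" --pt "0 0 0 -1.1" --pt "0 0 0 -1.1" --pt "0 0 0 -1.1" --pt "0 0 0 -1.1" --pt "0 0 0 -1.1" --pt "0 0 0 0" --pt "0 0 0 0" --pt "0 0 0 0" --pt "0 0 0 0"

```text
t: 12.67
eef_pos: [497.5, 65.6, 105.7]
tool_rot: [0.381, -3.118, -0.0]
contact_force: [0.5, 0.1, -0.3]
grip_width: 85.4
grip_force: 0.0
```

Run:
```python
from h import *
p=ctrl.get_image("wrist")
cv2.imwrite("pics/w5.png",p["color"])
np.savez("p.npz",K=p["K"],world_to_cam=p["world_to_cam"])
print([(np.round(d["position"],1),d["score"]) for d in ctrl.place_of("guide_a",p)])
go([498,64,12],104)
```

```text
[(array([579.8, 297.5,   5.7]), 0.93), (array([494.9,  66.8,   1.4]), 0.66)]
t 12.77 tcp [497.5  65.5 105.8] yang 104.0 w 85.69
 shift [-0.0001 -0.0015  0.0938] roll -0.01
```

View pics/w5.png

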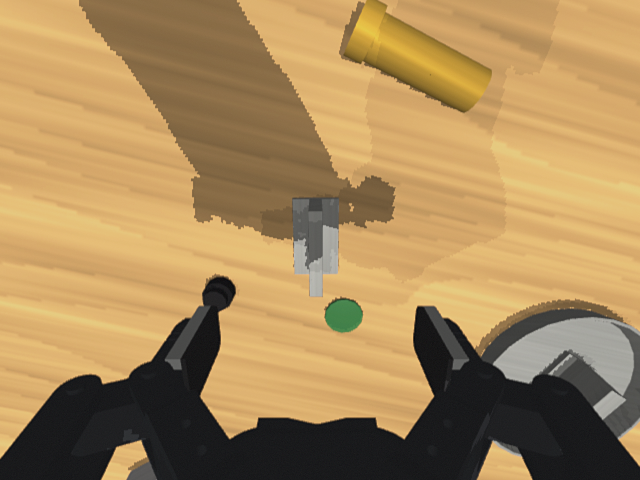

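The thin guide's tongue is centred at column 316, near end at row 296, and aligned. The green and black discs are clear of the fingers. Descending.

Request:
send_rows --pt "0 0 0.015 0" --pt "0 0 0.015 0" --pt "0 0 0.015 0" --pt "0 0 0.015 0" --pt "0 0 0.012 0" --pt "0 0 0.012 0" --pt "0 0 0.01 0" --pt "0 0 0 0" --pt "0 0 0 0" --pt "0 0 0 0"

```text
t: 13.6
eef_pos: [497.7, 65.4, 12.2]
tool_rot: [-0.382, 3.118, 0.0]
contact_force: [-0.2, 0.5, 0.5]
grip_width: 85.9
grip_force: 0.0
```

Request:
send_rows --pt "0 0 0 0" --pt "0 0 0 0" --pt "0 0 0 0" --pt "0 0 0 0" --pt "0 0 0 0" --pt "0 0 0 0" --pt "0 0 0 0" --pt "0 0 0 0" --pt "0 0 0 0" --pt "0 0 0 0" --gripper 1 --grip_force 60

```text
t: 14.43
eef_pos: [497.5, 65.2, 12.0]
tool_rot: [-0.383, 3.118, -0.0]
contact_force: [-0.9, -0.6, 4.9]
grip_width: 8.3
grip_force: 59.5
```

Request:
send_rows --pt "0 0 -0.005 0" --pt "0 0 -0.01 0" --pt "0 0 -0.01 0" --pt "0 0 -0.01 0" --pt "0 0 -0.01 0" --pt "0 0 -0.01 0" --pt "0 0 -0.01 0" --pt "0 0 -0.01 0" --pt "0 0 0 0" --pt "0 0 0 0"

```text
t: 15.27
eef_pos: [497.5, 65.2, 86.9]
tool_rot: [-0.382, 3.118, 0.0]
contact_force: [-0.2, -0.2, -1.8]
grip_width: 7.9
grip_force: 58.6
```

Run:
```python
from h import *
go([562,-325.5,87],102)
print(ctrl.read_state()["joints"])
```

```text
t 15.27 tcp [497.5  65.2  86.9] yang 104.0 w 7.93
 shift [ 3.180e-02 -3.947e-01 -2.000e-04] roll 0.4
[-0.04566931  0.78530725 -0.28843809  2.04751256  0.56499596  0.38463347
  1.03106035]
```

The opening is 8 mm, so this is the thin guide and it goes to the tray.

Request:
send_rows --pt "0.001 -0.0115 0 0" --pt "0.002 -0.023 0 0" --pt "0.002 -0.023 0 0" --pt "0.002 -0.023 0 0" --pt "0.002 -0.023 0 0" --pt "0.002 -0.023 0 0" --pt "0.002 -0.023 0 0" --pt "0.002 -0.023 0 0" --pt "0.002 -0.023 0 0" --pt "0.002 -0.023 0 0"

```text
t: 16.1
eef_pos: [531.1, -152.4, 85.7]
tool_rot: [0.383, -3.116, -0.001]
contact_force: [-0.9, 0.5, -2.5]
grip_width: 8.0
grip_force: 58.7
```

Request:
send_rows --pt "0.002 -0.023 0 0" --pt "0.002 -0.023 0 0" --pt "0.002 -0.023 0 0" --pt "0.002 -0.023 0 0" --pt "0.002 -0.023 0 0" --pt "0.002 -0.023 0 0" --pt "0.001 -0.023 0 0" --pt "0 -0.012 0 0" --pt "0 0 0 0" --pt "0 0 0 0"

```text
t: 16.93
eef_pos: [560.0, -322.2, 85.3]
tool_rot: [0.381, -3.117, -0.002]
contact_force: [-0.5, 0.1, -3.9]
grip_width: 8.3
grip_force: 58.6
```

Run:
```python
from h import *
p=ctrl.get_image("wrist")
cv2.imwrite("pics/w6.png",p["color"])
print([(np.round(d["position"],1),d["score"]) for d in ctrl.place_of("tray",p)])
go([562,-325.5,18],102)
```

```text
[(array([ 565.3, -329.5,    1.2]), 0.72)]
t 17.03 tcp [ 560.7 -320.1   86. ] yang 104.1 w 8.06
 shift [-0.     -0.0057  0.068 ] roll 0.42
```

View pics/w6.png

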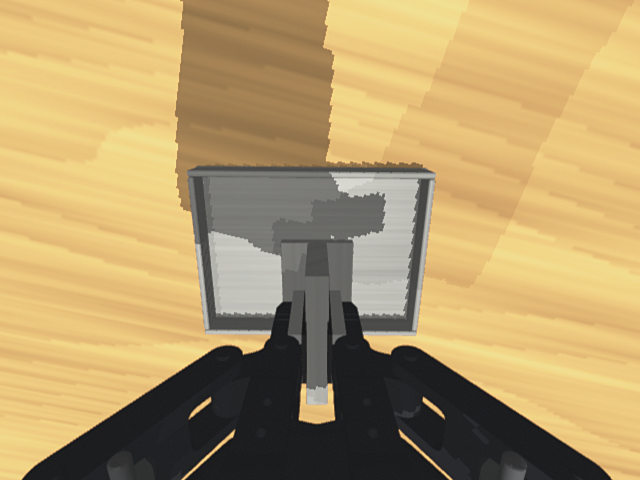

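Run:
```python
from h import *
p=ctrl.get_image("wrist")
P=np.array([ray(p,u,v,22) for u,v in [(190,170),(435,172),(207,333),(416,334)]]);c=P.mean(0)
print(np.round(P),c)
go([c[0],c[1],18]);go([563,-326,18])
```

```text
[[ 526. -408.   22.]
 [ 491. -265.   22.]
 [ 637. -382.   22.]
 [ 602. -238.   22.]] [ 563.8906329  -323.27318441   22.        ]
t 17.08 tcp [ 560.9 -320.    86.3] yang 104.1 w 7.83
 shift [-0.0021 -0.0041  0.0683] roll None
t 17.08 tcp [ 560.9 -320.    86.3] yang 104.1 w 7.83
 shift [-0.0006 -0.0065  0.0683] roll None
```

The tray is confirmed at about (563,-324). Lowering.

Request:
send_rows --pt "-0.002 -0.005 0.01 0" --pt "0 0 0.012 0" --pt "0 0 0.012 0" --pt "0 0 0.012 0" --pt "0 0 0.01 0" --pt "0 0 0.007 0" --pt "0 0 0.003 0" --pt "0 0 0.002 0" --pt "0 0 0 0" --pt "0 0 0 0"

```text
t: 17.92
eef_pos: [564.6, -326.8, 19.2]
tool_rot: [-0.382, 3.117, -0.001]
contact_force: [0.4, 0.7, -1.2]
grip_width: 8.0
grip_force: 58.6
```

Request:
send_rows --pt "0 0 0.001 0" --pt "0 0 0.0005 0" --pt "0 0 0 0" --pt "0 0 0 0" --pt "0 0 0 0" --pt "0 0 0 0" --pt "0 0 0 0" --pt "0 0 0 0" --pt "0 0 0 0" --pt "0 0 0 0"

```text
t: 18.75
eef_pos: [564.3, -326.7, 17.2]
tool_rot: [-0.383, 3.118, 0.0]
contact_force: [0.2, 0.1, -2.2]
grip_width: 7.9
grip_force: 58.6
```

Request:
send_rows --pt "0 0 0.0005 0" --pt "0 0 0.0005 0" --pt "0 0 0 0" --pt "0 0 0 0" --pt "0 0 0 0" --pt "0 0 0 0" --pt "0 0 0 0" --pt "0 0 0 0" --pt "0 0 0 0" --pt "0 0 0 0"

```text
t: 19.58
eef_pos: [564.3, -326.7, 16.3]
tool_rot: [-0.383, 3.118, 0.0]
contact_force: [0.5, 0.1, -1.9]
grip_width: 8.2
grip_force: 58.6
```

Request:
send_rows --pt "0 0 0 0" --pt "0 0 0 0" --pt "0 0 0 0" --pt "0 0 0 0" --pt "0 0 0 0" --pt "0 0 0 0" --pt "0 0 0 0" --pt "0 0 0 0" --pt "0 0 0 0" --pt "0 0 0 0" --gripper 0.55

```text
t: 20.42
eef_pos: [564.2, -326.7, 16.2]
tool_rot: [-0.383, 3.118, 0.0]
contact_force: [0.7, -0.1, 0.8]
grip_width: 38.6
grip_force: 0.0
```

Request:
send_rows --pt "0 0 -0.005 0" --pt "0 0 -0.01 0" --pt "0 0 -0.01 0" --pt "0 0 -0.015 0" --pt "0 0 -0.02 0" --pt "0 0 -0.02 0" --pt "0 0 -0.02 0" --pt "0 0 -0.01 0" --pt "0 0 0 0" --pt "0 0 0 0"

```text
t: 21.25
eef_pos: [564.4, -326.9, 127.0]
tool_rot: [-0.383, 3.117, -0.001]
contact_force: [-0.5, -0.5, 0.2]
grip_width: 38.2
grip_force: 0.0
```

Request:
send_rows --pt "0.015 0 -0.01 0" --pt "0.015 0 0 0" --pt "0.015 0 0 0" --pt "0.015 0 0 0" --pt "0.015 0 0 0" --pt "0.015 0 0 0" --pt "0.01 0 0 0" --pt "0 0 0 0" --pt "0 0 0 0" --pt "0 0 0 0"

```text
t: 22.08
eef_pos: [468.3, -350.3, 136.1]
tool_rot: [-0.384, 3.117, 0.001]
contact_force: [-0.3, 1.1, -0.8]
grip_width: 38.1
grip_force: 0.0
```

Run:
```python
from h import *
p=ctrl.get_image("top");im=p["color"]
for n in ["guide_a","dish","tray"]: print([(np.round(d["position"],1),d["score"]) for d in ctrl.place_of(n,p)])
cv2.imwrite("pics/fin.png",cv2.resize(im[170:300,140:540],None,fx=2,fy=2))
```

```text
[(array([577.9, 302.6,   3. ]), 0.66), (array([ 564.8, -328.3,    4. ]), 0.55)]
[(array([579.6, 302.3,  -1.4]), 0.97)]
[(array([ 5.643e+02, -3.227e+02, -3.000e-01]), 0.77)]
```

View pics/fin.png

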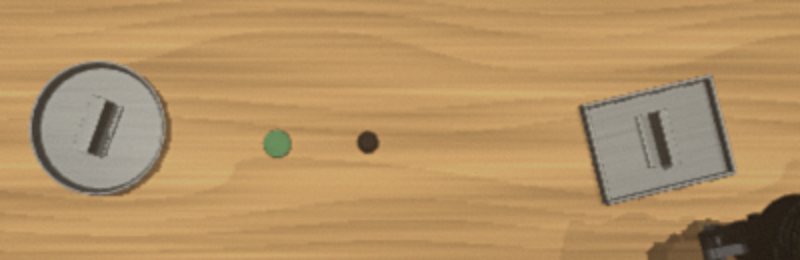

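Both guides stand upright and centred, one in the dish at (103,127) and one in the tray at (655,140), and the gripper is clear of both.

```bash
python3 -c "
from plant import ctrl
print(ctrl.finish_job())"
```

```text
the job is handed in; nothing more can be done
None
```

The thick guide (15.3 mm finger opening) stands in the dish and the thin one (8 mm) in the tray, both upright and released; I handed the job in after about 22 s of robot time, but the hand-in gave no verdict back.

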